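Find the massage stone's tin by weight

ROBOT

A 6-joint arm with a two-finger parallel gripper is mounted at the origin on the work surface. World frame = base frame: x ahead of the robot, y to its left, z up, the work surface at z = 0. Lengths are in m, angles in rad, forces in N, time in s.
With the tool pointing down it reaches from about 0.35 to 0.775 m from the base axis. Payload 5.5 kg.
Tool frame: the origin (TCP) lies midway between the tips of the shut fingers; the grasp point (between the pads) lies 19 mm behind it; z points along the fingers, y is the line along which they close (so a half turn about z gives the same grasp; the last joint's range is limited). The gripper opens to 85 mm and grips with 20 to 120 N. Pads are 22 mm wide; open, the fingers measure 114 mm over their backs; the gripper's body (76 mm by 85 mm) begins 54 mm behind the grasp point. The pads swing forward as they close: fully open they stand 13 mm farther back than shut.
Start: joints at [-1.303, 0.313, 0.046, 1.304, 0, 1.431], TCP at [0.228, -0.528, 0.231] pointing down, gripper open.
Joint ranges: [-2.76, 2.76], [-0.86, 1.69], [-1.03, 1.26], [-2.2, 2.34], [-1.47, 1.5], [-3.14, 3.14]. Speed limits (rad/s): [2.57, 2.57, 3.14, 3.14, 3.14, 3.14].

INTERFACE

Orientations are given as a unit quaternion [w, x, y, z].
In Python, from workcell import env gives the robot as it stands.
- The arm moves only by the tool move_arm, never from a script. Its argument "targets" is a list of rows, each a list of 3 entries, a list of its own where there are three numbers: the shift along the tool's x, y, z in mm, then the turn, a rotation vector about the tool's x, y, z in units of 10 degrees (1.0 is 10 degrees), then the closure, from -1 (fully open) to 1 (shut). In form: [[[dx, dy, dz], [ax, ay, az], gripper], ...]. A call has 1 to 5 rows; each row is the pose to reach, as a shift and turn from the pose commanded when the call began, along the tool's axes at that moment; what a row does not reach only later rows make up. A row lasts 1/8 s, in which the tool goes at most 62.5 mm and 10.7 degrees, less where a joint would pass 70% of its speed; a pose out of reach is approached as far as the arm can. A call with a gripper value outside its range is refused whole. The fingers move at their own pace and stop on an object; "squeeze" is the grip in N (left out, the last holds). Time passes only in rows, so rows that repeat a pose let the fingers close. It gives the time, the measured TCP pose, the force, the opening and the grip force at its end, in the units of the state.
- env.get_state(): the state, without advancing time (a new reading comes with each control period).
- env.read_camera(name): name is "side" or "top" or "wrist"; returns a dict with "pixels" (384x512x3 uint8, red, green, blue), "fovy" (degrees; the focal length in pixels is half the picture's height over the tangent of half this angle, whatever the lens; pixels are square), "cx", "cy" (the principal point, pixels), "extrinsics" (4x4, takes a point from world to camera coordinates); the wrist camera has in their place "mount" (4x4, takes a point from camera to tool coordinates, whose origin is the TCP and whose axes are the flange's). Camera axes: x right, y up, looking along -z (the intrinsics and any distortion apply to the point x, -y, -z); pixel columns grow to the right and rows downward; lengths in m; the calibration is good to about 2 mm. A picture is of the moment at which its call begins: read the wrist's pose just before it. There is no depth.
- env.hand_in(): hands the job in; it is judged then, once.
Trained networks look in a picture, given as the dict that the camera call returned (one of the last four; its "shot" number tells which), for a name from the list of things; names that differ only in an ending like _2 or _b are one class to them, and where a whole thing is asked for, a point or a joint stands for the part that bears it (a point fixed in the world has none). Each returns a list of dicts, best first, with "confidence" (0 to 1); they miss things now and then, are a little off and sometimes report something else, mostly with a low value. They report only what shows in the picture. A call takes as long as a camera call. They do not tell look-alikes from the thing itself.
- env.spot_in(thing, picture): "centre" ([x, y, z] in m, in world coordinates, good to about 4 mm: the middle of the surface that is visible of it).
- env.regions_of(thing, picture): "mask" (384x512 bool, what is visible of it).
- env.landmark_of(thing, picture): "centre" ([x, y, z] in m, in world coordinates, good to about 4 mm: a listed point, or the origin of a listed thing).
The state is a dict: "clock": time; "joint_pos": joint angles; "qvel": joint speeds; "tau": joint torques, N m; "tcp_pos": TCP position; "orientation": TCP orientation; "wrist_force": force on the tool from outside, world axes, zero at the start; "ft_torque": the same for the moment, N m; "finger_gap": finger opening in m; "grip_force": force on a finger pad.
Only numpy, scipy, OpenCV 4.12 (cv2) and the standard library are available. Lean on these libraries where they do the work, as an engineer would, in place of code of your own. Each camera call takes 0.05 s, during which the arm holds its last target. There are 200 camera calls.

TASK

One of the three identical blue-lidded tins on the nightstand holds my stone massage puck, which makes it clearly the heaviest. Heft them in turn from the robot's left to its right: lift each a few centimetres clear and, unless it is the one you are keeping, set it back upright where it stood. Then finish holding the heaviest one up in the gripper, upright and still, with its base 15 cm or more above the nightstand top and the other two standing in their places; do not put it down or let go, tip no tin over, and leave the other things alone.

Things in the scene. Friction and masses are not known exactly. Their poses are not given: they have to be found in the camera images.
- tin_left: leftmost (largest y) of three identical sealed tins, stainless with blue lid, upright, 60 mm diameter, 75 mm tall, lid flush with the side; origin at the centre of its underside, z up. Grip across the diameter anywhere on the side. Solid filling with 2 mm play. Hidden total mass: among the three tins, in any order, one is 0.50-0.64 kg (stone), one 0.29-0.35 kg (soap), one 0.16-0.18 kg (cork)
- tin_middle: middle of three identical sealed tins, stainless with blue lid, upright, 60 mm diameter, 75 mm tall, lid flush with the side; origin at the centre of its underside, z up. Grip across the diameter anywhere on the side. Solid filling with 2 mm play. Hidden total mass: among the three tins, in any order, one is 0.50-0.64 kg (stone), one 0.29-0.35 kg (soap), one 0.16-0.18 kg (cork)
- tin_right: rightmost (smallest y) of three identical sealed tins, stainless with blue lid, upright, 60 mm diameter, 75 mm tall, lid flush with the side; origin at the centre of its underside, z up. Grip across the diameter anywhere on the side. Solid filling with 2 mm play. Hidden total mass: among the three tins, in any order, one is 0.50-0.64 kg (stone), one 0.29-0.35 kg (soap), one 0.16-0.18 kg (cork)
- table: the matte black nightstand top, its upper face at z = 0; fixed
- gauge: white plastic humidity gauge with a round dial, a loose upright block 26 x 68 x 68 mm (x, y, z), dial on its own -x face; origin at the centre of its underside; leave alone
- lunch_tin: large flat sealed stainless lunch tin, 124 x 182 x 60 mm (x, y, z), loose; origin at the centre of its underside; not one of the three tins, leave alone
- phone_grip: orange silicone phone grip, a spool 40 mm in diameter and 14 mm high, loose; origin at the centre of its underside; leave alone
- paperweight: green glass dome paperweight, 68 mm in diameter and 40 mm high, loose; origin at the centre of its underside; leave alone
- clock: grey bedside alarm clock, 45 x 110 x 65 mm (x, y, z), loose; origin at the centre of its underside; leave alone
- stand: grey folding plastic reading stand with a small red lever, 160 x 230 mm on the table and 125 mm tall, fixed; origin at the centre of its underside; leave alone
Things that resemble listed ones, but are neither listed nor needed, are in the scene too. Leave any orange or purple look-alike of the tin_left alone. What is shaped like the tin_right but red is not meant.

How it is judged:
On the way, in this order (a step that is already met when the one before it is completed fails the run):
1. the left tin is lifted clear (height (world z) of tin_left above 0.02 m and angle between tin_left's own z axis and vertical below 0.4 rad and contact force between tin_left and the fingers above 1 N), for 0.2 s.
2. the left tin is back and the middle tin is lifted clear (height (world z) of tin_middle above 0.02 m and angle between tin_middle's own z axis and vertical below 0.4 rad and contact force between tin_middle and the fingers above 1 N and height (world z) of tin_left below 0.006 m and angle between tin_left's own z axis and vertical below 0.1 rad and distance of tin_left from where it was at the start of the episode below 0.04 m), for 0.2 s.
3. the left and middle tins are back and the right tin is lifted clear (height (world z) of tin_right above 0.02 m and angle between tin_right's own z axis and vertical below 0.4 rad and contact force between tin_right and the fingers above 1 N and height (world z) of each of tin_left, tin_middle below 0.006 m and angle between each of tin_left, tin_middle's own z axis and vertical below 0.1 rad and distance of each of tin_left, tin_middle from where it was at the start of the episode below 0.04 m), for 0.2 s.
At the end, for the whole second after the job is handed in: The heaviest tin is held still by the fingers with its underside more than 130 mm above the top (nothing on the top is tall enough to carry it there), upright within 0.3 rad; the other two, each pressing on the top with less than 4.2 N, stand upright within 40 mm of where they stood (((height (world z) of tin_left above 0.13 m and angle between tin_left's own z axis and vertical below 0.3 rad and contact force between tin_left and the fingers above 2 N and linear speed of tin_left below 0.05 m/s and height (world z) of each of tin_middle, tin_right below 0.006 m and angle between each of tin_middle, tin_right's own z axis and vertical below 0.1 rad and distance of each of tin_middle, tin_right from where it was at the start of the episode below 0.04 m and contact force between tin_middle and table between 0.8 and 4.2 N and linear speed of each of tin_middle, tin_right below 0.03 m/s and contact force between tin_right and table between 0.8 and 4.2 N) or (height (world z) of tin_middle above 0.13 m and angle between tin_middle's own z axis and vertical below 0.3 rad and contact force between tin_middle and the fingers above 2 N and linear speed of tin_middle below 0.05 m/s and height (world z) of each of tin_left, tin_right below 0.006 m and angle between each of tin_left, tin_right's own z axis and vertical below 0.1 rad and distance of each of tin_left, tin_right from where it was at the start of the episode below 0.04 m and contact force between tin_left and table between 0.8 and 4.2 N and linear speed of each of tin_left, tin_right below 0.03 m/s and contact force between tin_right and table between 0.8 and 4.2 N) or (height (world z) of tin_right above 0.13 m and angle between tin_right's own z axis and vertical below 0.3 rad and contact force between tin_right and the fingers above 2 N and linear speed of tin_right below 0.05 m/s and height (world z) of each of tin_left, tin_middle below 0.006 m and angle between each of tin_left, tin_middle's own z axis and vertical below 0.1 rad and distance of each of tin_left, tin_middle from where it was at the start of the episode below 0.04 m and contact force between tin_left and table between 0.8 and 4.2 N and linear speed of each of tin_left, tin_middle below 0.03 m/s and contact force between tin_middle and table between 0.8 and 4.2 N))); the arm keeps its last pose, push and grip.
It fails at once if a tin is tipped over (angle between any of tin_left, tin_middle, tin_right's own z axis and vertical above 0.7 rad).
It fails at once if a bystander (gauge, lunch tin, phone grip, paperweight or clock) is moved more than 25 mm (distance of any of gauge, lunch_tin, phone_grip, paperweight, clock from where it was at the start of the episode above 0.025 m).
It fails at once if the reading stand is struck (contact force between stand and anything else above 5 N).
It also fails if it takes over 72 s, if anything falls off the work surface, if the arm or the gripper's body presses on something with over 40 N, if the wrist force passes 120 N, or if a joint passes its speed limit or range.

## Working session

There is one attempt and no reset: what is moved stays moved. The work goes in short steps, Python scripts to look and compute and a tool call to move; the robot and the scene stay as the last step left them, time stands still between calls to the robot, and variables do not carry over. Pictures are saved under pics/ and viewed, at most 10 in all, crops included, and the job is handed in when it is done.

Besides the shell and the picture viewer there is one more tool, called after "Emit:" in YAML: its name, and indented under it one key for each argument. move_arm: Moves the arm, as the interface text tells. Its arguments: {"type":"object","properties":{"targets":{"type":"array","items":{"type":"array"}},"squeeze":{"type":"number"}},"required":["targets"]}

```bash
mkdir -p pics; cat > h.py <<'E'
from workcell import env
import cv2, numpy as np
def save(p,n): cv2.imwrite('pics/'+n,cv2.cvtColor(p['pixels'],cv2.COLOR_RGB2BGR))
E
python3 - <<'E'
from h import *
s=env.get_state(); print({k:np.round(v,3).tolist() for k,v in s.items()})
for c in ['top','side']:
    p=env.read_camera(c); save(p,c+'1.png')
    for t in ['tin_left','gauge','lunch_tin','clock','paperweight','phone_grip','stand']:
        for d in env.landmark_of(t,p): print(c,t,np.round(d['centre'],3),round(d['confidence'],2))
    print(p['fovy'],p['cx'],p['cy'],np.round(p['extrinsics'],3).tolist(), [k for k in p])
E
```

```text
{'clock': 0.0, 'joint_pos': [-1.303, 0.314, 0.045, 1.304, -0.0, 1.431], 'qvel': [-0.001, 0.001, 0.0, 0.001, -0.001, -0.0], 'tau': [0.001, -48.062, 29.854, 0.019, 0.0, 0.0], 'tcp_pos': [0.228, -0.527, 0.23], 'orientation': [-0.001, 0.979, 0.202, -0.0], 'wrist_force': [-0.025, -0.448, -0.557], 'ft_torque': [-0.008, 0.004, -0.02], 'grip_force': 0.0, 'finger_gap': 0.085}
top tin_left [ 0.71   0.189 -0.002] 0.83
top gauge [0.749 0.093 0.002] 0.87
top gauge [ 0.762 -0.156  0.001] 0.71
top lunch_tin [ 0.762 -0.153  0.002] 0.56
top paperweight [ 0.377 -0.17  -0.003] 0.9
top phone_grip [0.399 0.063 0.007] 0.66
top stand [0.572 0.47  0.003] 0.59
43.94775353939819 252.67624589604299 191.67993576038515 [[-0.023, -1.0, -0.018, 0.038], [0.996, -0.025, 0.086, -0.569], [-0.087, -0.016, 0.996, -1.284], [0.0, 0.0, 0.0, 1.0]] ['pixels', 'fovy', 'cx', 'cy', 'extrinsics', 'shot']
side tin_left [ 0.714  0.187 -0.   ] 0.92
side tin_left [0.489 0.165 0.002] 0.83
side tin_left [ 0.6   0.19 -0.  ] 0.7
side gauge [ 0.746  0.092 -0.   ] 0.57
side lunch_tin [ 0.763 -0.156  0.005] 0.61
side clock [ 0.493 -0.456 -0.001] 0.62
side phone_grip [0.398 0.065 0.   ] 0.62
side phone_grip [ 0.551 -0.209 -0.002] 0.35
side stand [ 0.382 -0.174 -0.   ] 0.73
side stand [0.572 0.477 0.002] 0.56
49.26898683127312 248.9832403741811 192.24662675322057 [[-0.978, -0.209, 0.0, 0.571], [0.158, -0.738, 0.657, -0.111], [-0.137, 0.642, 0.754, -1.425], [0.0, 0.0, 0.0, 1.0]] ['pixels', 'fovy', 'cx', 'cy', 'extrinsics', 'shot']
```

View pics/top1.png

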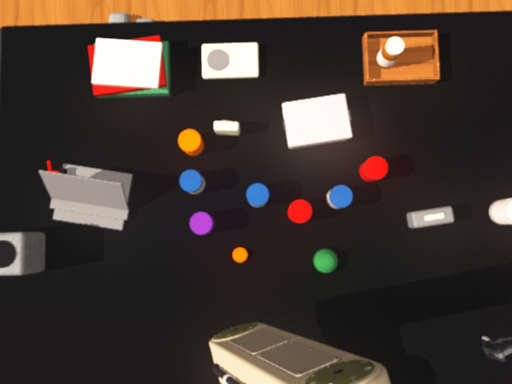

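View pics/side1.png

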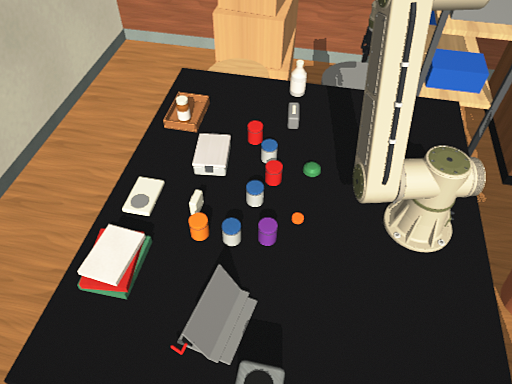

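Blue-lidded tins in the top view are at (191,181), (258,195) and (340,196). The look-alikes are orange (190,141), purple (201,223) and red (300,211) and (374,168). Only the blue ones fit the description. Next I'll locate all of them through the lid plane and confirm in a crop.

```bash
cat >> h.py <<'E'
def ray(p,u,v,z,E=None):
    f=192/np.tan(np.radians(p['fovy']/2)); E=p['extrinsics'] if E is None else E; E=np.array(E)
    d=E[:3,:3].T@np.array([(u-p['cx'])/f,-(v-p['cy'])/f,-1]); o=-E[:3,:3].T@E[:3,3]
    return o+d*(z-o[2])/d[2]
def blobs(p,lo,hi,amin=40):
    h=cv2.cvtColor(p['pixels'],cv2.COLOR_RGB2HSV); m=cv2.inRange(h,lo,hi)
    n,_,st,c=cv2.connectedComponentsWithStats(m)
    return [(c[i],st[i]) for i in range(1,n) if st[i,4]>amin]
COL=dict(blue=((100,120,60),(118,255,255)),red=((0,180,80),(5,255,255)),orange=((9,180,80),(20,255,255)),purple=((125,80,50),(155,255,255)),green=((45,100,40),(80,255,255)))
E
python3 - <<'E'
from h import *
for c in ['top','side']:
    p=env.read_camera(c)
    for k,(lo,hi) in COL.items():
        for q,st in blobs(p,lo,hi): print(c,k,q.round(1),st,ray(p,*q,.075).round(3))
    if c=='top': 
        p['pixels']=cv2.resize(p['pixels'][110:290,160:420],None,fx=3,fy=3,interpolation=cv2.INTER_CUBIC); save(p,'crop1.png')
E
```

```text
top blue [190.  180.3] [178 169  24  24 436] [0.6   0.189 0.075]
top blue [257.2 193.7] [245 182  25  24 446] [0.56  0.012 0.075]
top blue [341.1 195.8] [330 185  23  23 429] [ 0.549 -0.209  0.075]
top red [148.9  37.9] [132  35  29   6 117] [0.995 0.297 0.075]
top red [90.4 55.6] [ 87  44   7  31 124] [0.95  0.458 0.075]
top red [162.4  75.5] [160  58   6  29 117] [0.888 0.261 0.075]
top red [109.7  89.9] [ 92  85  51  12 328] [0.852 0.404 0.075]
top red [373.5 168.6] [359 156  30  26 599] [ 0.619 -0.298  0.075]
top red [ 50.2 166.5] [ 46 160  13  13  65] [0.647 0.564 0.075]
top red [299.5 211. ] [287 199  26  25 497] [ 0.511 -0.099  0.075]
top orange [223.4   9.2] [   0    0  512   29 9296] [1.07  0.092 0.075]
top orange [402.4  57.9] [ 362   30   78   55 3393] [ 0.918 -0.389  0.075]
top orange [190.5 141.7] [177 128  27  28 539] [0.704 0.187 0.075]
top orange [239.6 254.5] [232 247  16  16 180] [0.402 0.062 0.075]
top purple [201.  222.9] [188 211  27  25 526] [0.486 0.161 0.075]
top green [166.7  57.4] [163  41   7  43 184] [0.938 0.249 0.075]
top green [151.2  92.2] [124  87  45
[... 485 characters left out ...]
7] [ 0.618 -0.269  0.075]
side red [273.2 172.6] [265 160  18  26 374] [ 0.511 -0.068  0.075]
side red [ 99.5 233.5] [ 95 228  10  15  42] [0.997 0.305 0.075]
side red [111.2 280.1] [ 79 246  63  46 611] [0.893 0.449 0.075]
side red [178.8 348.7] [170 343  17  12  84] [0.641 0.597 0.075]
side orange [182.3 107.1] [176 103  13   8  63] [ 0.942 -0.358  0.075]
side orange [198.6 226.2] [188 212  21  29 480] [0.702 0.212 0.075]
side orange [297.3 217.9] [291 212  13  13 123] [0.401 0.114 0.075]
side purple [267.2 230.9] [258 217  20  29 498] [0.486 0.185 0.075]
side green [311.5 168.9] [303 161  18  16 234] [ 0.381 -0.115  0.075]
side green [126.6 272.9] [ 77 235  75  64 480] [0.859 0.418 0.075]
```

View pics/crop1.png

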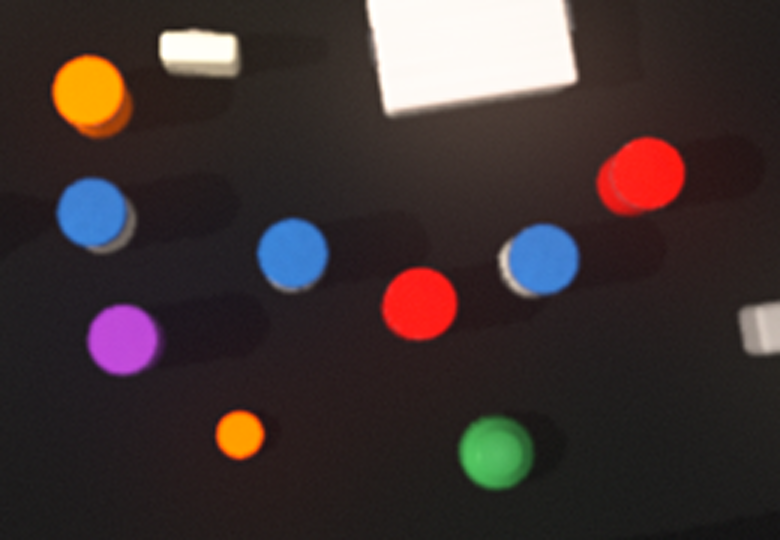

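The crop confirms three blue lids on steel bodies at (0.601,0.189), (0.561,0.012) and (0.551,-0.210). I'll move above the left one, turning so that the fingers close along world y.

Emit:
move_arm:
  targets:
    - [[48,-39,0],[0,0,-1.05],-1]
    - [[96,-78,0],[0,0,-2.1],-1]
    - [[144,-117,0],[0,0,-3.15],-1]
    - [[192,-156,0],[0,0,-4.2],-1]
    - [[240,-195,0],[0,0,-5.25],-1]
  squeeze: 60

```text
clock: 1.52
tcp_pos: [0.3717, -0.2521, 0.2316]
orientation: [0.001, 0.787, 0.617, 0.0]
wrist_force: [0.5, -0.6, -0.2]
finger_gap: 0.0855
grip_force: 0.0
```

Emit:
move_arm:
  targets:
    - [[60,14,0],[0,0,-1.05],-1]
    - [[120,28,0],[0,0,-2.1],-1]
    - [[180,42,0],[0,0,-3.15],-1]
    - [[240,56,0],[0,0,-4.2],-1]
    - [[300,70,0],[0,0,-5.25],-1]

```text
clock: 2.15
tcp_pos: [0.513, 0.0221, 0.2316]
orientation: [0.001, 0.433, 0.902, 0.0]
wrist_force: [1.2, -0.5, -0.0]
finger_gap: 0.0852
grip_force: 0.0
```

```bash
cat >> h.py <<'E'
from scipy.spatial.transform import Rotation as Ro
def st():
    s=env.get_state(); q=s['orientation']; R=Ro.from_quat([q[1],q[2],q[3],q[0]])
    return s,R
def plan(xyz,yaw=np.pi):
    s,R=st(); d=R.inv().apply(np.array(xyz)-s['tcp_pos'])*1000
    T=Ro.from_matrix(np.array([[np.cos(yaw),np.sin(yaw),0],[np.sin(yaw),-np.cos(yaw),0],[0,0,-1]]))
    print('t',round(s['clock'],2),'tcp',s['tcp_pos'].round(4) if hasattr(s['tcp_pos'],'round') else s['tcp_pos'],'d',d.round(1),'rot',((R.inv()*T).as_rotvec()/np.radians(10)).round(2),'F',np.round(s['wrist_force'],2),'gap',s['finger_gap'],'grip',s['grip_force'],'tau',np.round(s['tau'],2))
E
python3 -c "
from h import *
plan([.601,.1885,.231])"
```

```text
t 2.15 tcp [0.513  0.0221 0.2316] d [ 74.8 172.7   0.6] rot [ 0.    0.01 -5.13] F [ 1.23 -0.54 -0.  ] gap 0.08516102053827417 grip 0.0 tau [ -2.77 -44.42  27.05   0.45   0.16   0.56]
```

Emit:
move_arm:
  targets:
    - [[15,35,0],[0,0,-1.05],-1]
    - [[30,70,0],[0,0,-2.1],-1]
    - [[45,105,0],[0,0,-3.15],-1]
    - [[60,140,0],[0,0,-4.2],-1]
    - [[75,172,0],[0,0,-5.13],-1]

```text
clock: 2.78
tcp_pos: [0.6011, 0.187, 0.2312]
orientation: [0.0, 0.0, 1.0, -0.0]
wrist_force: [0.5, -0.6, 0.3]
finger_gap: 0.0854
grip_force: 0.0
```

```bash
cat >> h.py <<'E'
def wristE(p,s,R):
    T=np.eye(4);T[:3,:3]=R.as_matrix();T[:3,3]=s['tcp_pos']; return np.linalg.inv(T@np.array(p['mount']))
def look(n=None):
    s,R=st(); p=env.read_camera('wrist'); E=wristE(p,s,R)
    for q,b in blobs(p,*COL['blue'],amin=150): print('wrist',q.round(0),b,ray(p,*q,.075,E).round(4))
    if n: save(p,n)
E
python3 -c "
from h import *
look('w1.png'); plan([.601,.1885,.231])"
```

```text
wrist [ 74. 137.] [  42  105   67   64 3271] [0.5598 0.0116 0.075 ]
wrist [256. 178.] [ 226  149   60   58 2754] [0.6006 0.1874 0.075 ]
t 2.83 tcp [0.6024 0.1904 0.2306] d [ 1.5 -1.9 -0.4] rot [0.01 0.01 0.04] F [2.07 1.64 0.48] gap 0.08568412333662417 grip 0.0 tau [ -2.48 -57.85  27.26   2.27  -0.75  -0.18]
```

View pics/w1.png

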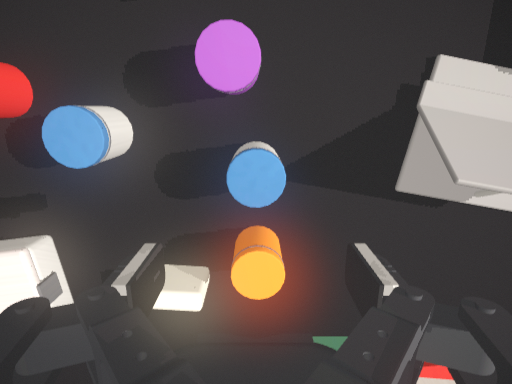

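The wrist view shows the left blue tin at (256,178), centred between the fingers, with orange and purple standing clear. I'll descend, close and lift.

Emit:
move_arm:
  targets:
    - [[0,-1,55],[0,0,0],-1]
    - [[0,-1,110],[0,0,0],-1]
    - [[0,-1,160],[0,0,0],-1]
    - [[0,-1,190],[0,0,0],-1]
    - [[0,-1,203],[0,0,0],-1]

```text
clock: 3.45
tcp_pos: [0.5989, 0.1843, 0.0261]
orientation: [-0.002, 0.003, 1.0, -0.0]
wrist_force: [0.6, 0.1, -0.5]
finger_gap: 0.0853
grip_force: 0.0
```

Emit:
move_arm:
  targets:
    - [[0,0,0],[0,0,0],-1]
    - [[0,0,0],[0,0,0],1]
    - [[0,0,0],[0,0,0],1]
    - [[0,0,0],[0,0,0],1]
    - [[0,0,0],[0,0,0],1]

```text
clock: 4.08
tcp_pos: [0.6024, 0.1853, 0.0309]
orientation: [0.002, 0.003, 1.0, 0.001]
wrist_force: [-0.7, 1.2, 6.0]
finger_gap: 0.0589
grip_force: 65.5
```

```bash
python3 -c "
from h import *
plan([.601,.188,.028])"
```

```text
t 4.08 tcp [0.6024 0.1853 0.0309] d [1.4 2.7 2.9] rot [ 0.01  0.03 -0.03] F [-0.7   1.18  5.96] gap 0.05888048070260522 grip 65.46091642230749 tau [-7.500e-01 -5.257e+01  2.403e+01 -9.000e-02 -4.100e-01 -3.000e-02]
```

Emit:
move_arm:
  targets:
    - [[0,0,0],[0,0,0],1]
    - [[0,0,-15],[0,0,0],1]
    - [[0,0,-30],[0,0,0],1]
    - [[0,0,-45],[0,0,0],1]
    - [[0,0,-45],[0,0,0],1]

```text
clock: 4.7
tcp_pos: [0.6019, 0.1849, 0.0754]
orientation: [0.002, 0.003, 1.0, 0.0]
wrist_force: [0.8, 0.9, -3.3]
finger_gap: 0.059
grip_force: 65.4
```

Emit:
move_arm:
  targets:
    - [[0,0,0],[0,0,0],1]
    - [[0,0,0],[0,0,0],1]
    - [[0,0,0],[0,0,0],1]
    - [[0,0,0],[0,0,0],1]
    - [[0,0,0],[0,0,0],1]

```text
clock: 5.32
tcp_pos: [0.6004, 0.1847, 0.0731]
orientation: [-0.0, 0.003, 1.0, -0.0]
wrist_force: [0.6, -0.1, -3.0]
finger_gap: 0.0593
grip_force: 65.3
```

```bash
cat >> h.py <<'E'
def weigh(n=None,k=8):
    F=[];
    for i in range(k): p=env.read_camera('side'); F.append(env.get_state()['wrist_force'])
    print('F',np.mean(F,0).round(2),np.std(F,0).round(2))
    if n: save(p,n)
    for q,b in blobs(p,*COL['blue']):
        if q[1]>100: print('side',q.round(1),b)
    look()
E
python3 -c "
from h import *
weigh('s2.png'); plan([.601,.188,.028])"
```

```text
F [ 0.02 -0.14 -2.91] [0.34 0.32 0.7 ]
side [269.  144.3] [261 138  17  13 172]
side [254.6 186.8] [246 180  18  15 216]
side [236.8 217.3] [232 210  10  15  95]
wrist [253. 301.] [ 175  223  160  118 9282] [0.6317 0.183  0.075 ]
t 5.78 tcp [0.6005 0.1847 0.0733] d [-0.5  3.4 45.3] rot [-0.    0.   -0.03] F [ 0.29 -0.33 -2.54] gap 0.059461828095210466 grip 65.30790332704782 tau [ -0.   -57.52  28.5    0.    -0.    -0.  ]
```

View pics/s2.png

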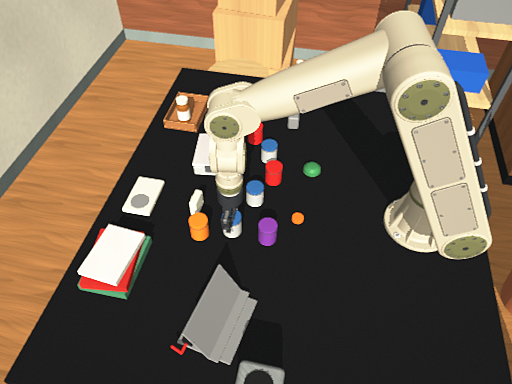

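The side view shows the left tin held at (237,217), and it weighs about 2.9 N (~0.3 kg: soap, not the stone). I'll put it back.

Emit:
move_arm:
  targets:
    - [[0,2,15],[0,0,0],1]
    - [[0,2,29],[0,0,0],1]
    - [[0,2,38],[0,0,0],1]
    - [[0,2,42],[0,0,0],1]
    - [[0,2,44],[0,0,0],1]

```text
clock: 6.4
tcp_pos: [0.5993, 0.1865, 0.0309]
orientation: [-0.001, 0.003, 1.0, -0.0]
wrist_force: [-10.6, -2.8, 20.7]
finger_gap: 0.0593
grip_force: 67.2
```

Emit:
move_arm:
  targets:
    - [[0,0,1],[0,0,0],1]
    - [[0,0,1],[0,0,0],1]
    - [[0,0,1],[0,0,0],-1]
    - [[0,0,1],[0,0,0],-1]
    - [[0,0,1],[0,0,0],-1]

```text
clock: 7.02
tcp_pos: [0.6008, 0.1867, 0.0282]
orientation: [0.0, 0.003, 1.0, -0.0]
wrist_force: [-0.4, 0.9, -0.6]
finger_gap: 0.0855
grip_force: 0.0
```

```bash
python3 -c "
from h import *
plan([.601,.188,.171])"
```

```text
t 7.03 tcp [0.6008 0.1867 0.0282] d [  -0.3    1.3 -142.8] rot [-0.    0.   -0.03] F [-0.42  0.91 -0.56] gap 0.08549822631180984 grip 0.0 tau [ 1.000e-02 -5.661e+01  2.611e+01 -2.000e-02 -0.000e+00 -0.000e+00]
```

Emit:
move_arm:
  targets:
    - [[0,0,-40],[0,0,0],-1]
    - [[0,0,-95],[0,0,0],-1]
    - [[0,0,-143],[0,0,0],-1]
    - [[13,-55,-143],[0,0,0],-1]
    - [[25,-110,-143],[0,0,0],-1]

```text
clock: 7.65
tcp_pos: [0.5754, 0.0762, 0.1721]
orientation: [0.001, 0.002, 1.0, -0.0]
wrist_force: [1.0, -0.4, -0.6]
finger_gap: 0.0855
grip_force: 0.0
```

Emit:
move_arm:
  targets:
    - [[10,-45,0],[0,0,0],-1]
    - [[15,-65,0],[0,0,0],-1]
    - [[15,-65,0],[0,0,0],-1]
    - [[15,-65,0],[0,0,0],-1]

```text
clock: 8.15
tcp_pos: [0.5598, 0.0127, 0.1712]
orientation: [0.0, 0.003, 1.0, 0.0]
wrist_force: [-0.5, -0.0, -0.0]
finger_gap: 0.0853
grip_force: 0.0
```

```bash
python3 -c "
from h import *
look(); plan([.560,.0115,.028])
p=env.read_camera('side')
for q,b in blobs(p,*COL['blue']):
  if q[1]>100: print(q,b,ray(p,*q,.075))"
```

```text
wrist [  8. 187.] [  0 152  24  66 957] [ 0.5524 -0.188   0.075 ]
wrist [252. 194.] [ 215  158   75   73 4131] [0.5595 0.01   0.075 ]
wrist [457. 236.] [ 418  203   78   68 4062] [0.597  0.1835 0.075 ]
t 8.2 tcp [0.5598 0.013  0.1712] d [ -0.2  -1.6 143.2] rot [ 0.    0.   -0.03] F [ 1.51 -0.53 -0.29] gap 0.08554155175695678 grip 0.0 tau [-5.300e-01 -4.692e+01  2.892e+01  0.000e+00 -2.000e-02  0.000e+00]
[269.87919463 144.61744966] [262 138  16  13 149] [ 0.54853142 -0.20968376  0.075     ]
[254.57142857 186.71889401] [246 180  18  15 217] [0.56230449 0.01091004 0.075     ]
[231.69741697 225.02583026] [222 217  20  17 271] [0.60068024 0.18614816 0.075     ]
```

Emit:
move_arm:
  targets:
    - [[0,-2,50],[0,0,0],-1]
    - [[0,-2,100],[0,0,0],-1]
    - [[0,-2,130],[0,0,0],-1]
    - [[0,-2,143],[0,0,0],-1]
    - [[0,-2,143],[0,0,0],-1]

```text
clock: 8.88
tcp_pos: [0.5592, 0.0106, 0.0279]
orientation: [-0.001, 0.002, 1.0, 0.0]
wrist_force: [-0.4, 0.8, 0.5]
finger_gap: 0.0853
grip_force: 0.0
```

Emit:
move_arm:
  targets:
    - [[0,0,0],[0,0,0],1]
    - [[0,0,0],[0,0,0],1]
    - [[0,0,0],[0,0,0],1]
    - [[0,0,0],[0,0,0],1]
    - [[0,0,0],[0,0,0],1]

```text
clock: 9.5
tcp_pos: [0.5612, 0.0098, 0.0302]
orientation: [0.002, 0.003, 1.0, -0.0]
wrist_force: [0.6, 0.6, 5.6]
finger_gap: 0.0582
grip_force: 64.9
```

Emit:
move_arm:
  targets:
    - [[0,0,-15],[0,0,0],1]
    - [[0,0,-30],[0,0,0],1]
    - [[0,0,-45],[0,0,0],1]
    - [[0,0,-45],[0,0,0],1]
    - [[0,0,-45],[0,0,0],1]

```text
clock: 10.12
tcp_pos: [0.5593, 0.0099, 0.0732]
orientation: [-0.0, 0.003, 1.0, -0.0]
wrist_force: [-0.7, -0.2, -1.9]
finger_gap: 0.058
grip_force: 64.4
```

Emit:
move_arm:
  targets:
    - [[0,0,0],[0,0,0],1]
    - [[0,0,0],[0,0,0],1]
    - [[0,0,0],[0,0,0],1]
    - [[0,0,0],[0,0,0],1]

```text
clock: 10.62
tcp_pos: [0.5594, 0.0099, 0.0731]
orientation: [-0.0, 0.003, 1.0, -0.0]
wrist_force: [0.3, 0.1, -1.1]
finger_gap: 0.0577
grip_force: 64.4
```

```bash
python3 -c "
from h import *
weigh(); plan([.560,.0105,.028])"
```

```text
F [-0.16  0.15 -1.48] [0.43 0.22 0.29]
side [272.1 144.5] [268 138  10  13  97]
side [260.7 179.1] [257 173   8  13  71]
side [231.7 225. ] [222 217  20  17 271]
wrist [254. 284.] [  174   219   162   124 14848] [0.5802 0.0086 0.075 ]
t 11.07 tcp [0.5595 0.0099 0.0733] d [-0.5  0.6 45.3] rot [-0.    0.   -0.03] F [-0.21 -0.22 -1.37] gap 0.05809127695949067 grip 64.41830350086093 tau [ -0.   -49.16  26.95   0.    -0.     0.  ]
```

The middle tin weighs about 1.5 N (cork), so the right one should be the stone. I'll set the middle tin down.

Emit:
move_arm:
  targets:
    - [[0,0,15],[0,0,0],1]
    - [[0,0,29],[0,0,0],1]
    - [[0,0,38],[0,0,0],1]
    - [[0,0,42],[0,0,0],1]
    - [[0,0,44],[0,0,0],1]

```text
clock: 11.7
tcp_pos: [0.5585, 0.01, 0.0302]
orientation: [-0.001, 0.003, 1.0, -0.0]
wrist_force: [-8.5, -0.0, 20.3]
finger_gap: 0.058
grip_force: 66.1
```

Emit:
move_arm:
  targets:
    - [[0,0,0.5],[0,0,0],1]
    - [[0,0,0.5],[0,0,0],1]
    - [[0,0,0.5],[0,0,0],-1]
    - [[0,0,0.5],[0,0,0],-1]
    - [[0,0,0.5],[0,0,0],-1]

```text
clock: 12.32
tcp_pos: [0.5597, 0.0099, 0.0287]
orientation: [0.0, 0.003, 1.0, -0.0]
wrist_force: [0.2, -0.1, 0.1]
finger_gap: 0.085
grip_force: 0.0
```

Emit:
move_arm:
  targets:
    - [[0,0,-40],[0,0,0],-1]
    - [[0,0,-95],[0,0,0],-1]
    - [[0,0,-143],[0,0,0],-1]
    - [[2,-55,-143],[0,0,0],-1]
    - [[4,-110,-143],[0,0,0],-1]

```text
clock: 12.95
tcp_pos: [0.5556, -0.1008, 0.1729]
orientation: [0.001, 0.002, 1.0, -0.0]
wrist_force: [1.0, 0.2, -0.3]
finger_gap: 0.085
grip_force: 0.0
```

Emit:
move_arm:
  targets:
    - [[2,-50,0],[0,0,0],-1]
    - [[4,-95,0],[0,0,0],-1]
    - [[5,-110,0],[0,0,0],-1]
    - [[5,-110,0],[0,0,0],-1]
    - [[5,-110,0],[0,0,0],-1]

```text
clock: 13.58
tcp_pos: [0.5491, -0.2087, 0.1717]
orientation: [-0.0, 0.002, 1.0, 0.0]
wrist_force: [0.2, -0.1, -0.2]
finger_gap: 0.0856
grip_force: 0.0
```

```bash
python3 -c "
from h import *
look('w3.png'); plan([.550,-.2095,.028])
p=env.read_camera('side')
for q,b in blobs(p,*COL['blue']):
  if q[1]>100: print(q,b,ray(p,*q,.075))"
```

```text
wrist [253. 194.] [ 217  159   73   72 4062] [ 0.549  -0.2106  0.075 ]
wrist [496. 204.] [ 475  168   37   71 1947] [ 0.5584 -0.0098  0.075 ]
t 13.62 tcp [ 0.5492 -0.2085  0.1718] d [ -0.8  -1.1 143.8] rot [ 0.   -0.   -0.02] F [-0.13 -0.09 -0.24] gap 0.08525975102324843 grip 0.0 tau [-5.500e-01 -4.969e+01  2.918e+01 -2.000e-02 -2.000e-02  0.000e+00]
[268.99415205 144.32748538] [261 138  17  13 171] [ 0.5520799  -0.21056956  0.075     ]
[255.40366972 186.6559633 ] [247 180  18  15 218] [0.55956686 0.01002744 0.075     ]
[231.69741697 225.02583026] [222 217  20  17 271] [0.60068024 0.18614816 0.075     ]
```

View pics/w3.png

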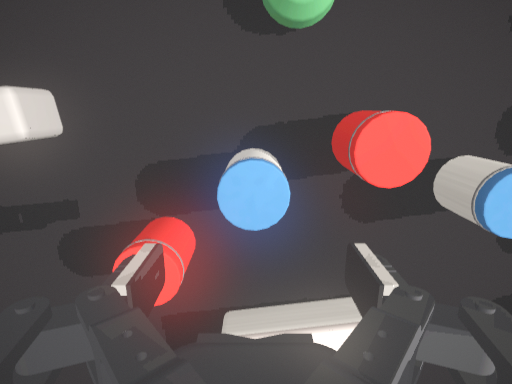

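The wrist view shows the right blue tin centred at (253,194), with the reds at (155,262) and (388,148) clear of the fingers' path. I'll descend with a firmer grip.

Emit:
move_arm:
  targets:
    - [[0,-2,50],[0,0,0],-1]
    - [[0,-2,100],[0,0,0],-1]
    - [[0,-2,130],[0,0,0],-1]
    - [[0,-2,143],[0,0,0],-1]
    - [[0,-2,143],[0,0,0],-1]
  squeeze: 75

```text
clock: 14.3
tcp_pos: [0.5491, -0.2112, 0.0286]
orientation: [-0.0, 0.002, 1.0, 0.0]
wrist_force: [-0.3, 0.2, 0.2]
finger_gap: 0.0856
grip_force: 0.0
```

Emit:
move_arm:
  targets:
    - [[0,0,0],[0,0,0],1]
    - [[0,0,0],[0,0,0],1]
    - [[0,0,0],[0,0,0],1]
    - [[0,0,0],[0,0,0],1]
    - [[0,0,0],[0,0,0],1]

```text
clock: 14.92
tcp_pos: [0.5508, -0.2122, 0.031]
orientation: [0.002, 0.003, 1.0, -0.0]
wrist_force: [0.6, 2.5, 6.1]
finger_gap: 0.0581
grip_force: 82.1
```

Emit:
move_arm:
  targets:
    - [[0,0,-15],[0,0,0],1]
    - [[0,0,-30],[0,0,0],1]
    - [[0,0,-45],[0,0,0],1]
    - [[0,0,-45],[0,0,0],1]
    - [[0,0,-45],[0,0,0],1]

```text
clock: 15.55
tcp_pos: [0.5489, -0.212, 0.0737]
orientation: [-0.0, 0.003, 1.0, 0.0]
wrist_force: [-0.7, 0.0, -5.5]
finger_gap: 0.058
grip_force: 81.8
```

Emit:
move_arm:
  targets:
    - [[0,0,0],[0,0,0],1]
    - [[0,0,0],[0,0,0],1]
    - [[0,0,0],[0,0,0],1]
    - [[0,0,0],[0,0,0],1]

```text
clock: 16.05
tcp_pos: [0.5491, -0.212, 0.0736]
orientation: [-0.0, 0.003, 1.0, 0.0]
wrist_force: [0.9, 0.1, -5.7]
finger_gap: 0.0578
grip_force: 81.8
```

```bash
python3 -c "
from h import *
weigh(); plan([.55,-.2105,.213])"
```

```text
F [ 0.02  0.07 -5.18] [0.37 0.44 0.55]
side [274.9 136.4] [271 131   8  12  56]
side [255.4 186.7] [247 180  18  15 218]
side [231.7 225. ] [222 217  20  17 271]
wrist [254. 282.] [  175   216   161   125 15314] [ 0.5691 -0.2132  0.075 ]
t 16.5 tcp [ 0.5492 -0.212   0.0738] d [  -0.8    1.5 -139.2] rot [-0.    0.   -0.03] F [-0.9  -0.08 -5.59] gap 0.05776070344077915 grip 81.79690377786756 tau [-0.000e+00 -5.440e+01  2.869e+01  1.000e-02 -0.000e+00 -0.000e+00]
```

The right tin weighs about 5.3 N, so it holds the stone. I'll raise it to a base height of about 18 cm.

Emit:
move_arm:
  targets:
    - [[0,0,-25],[0,0,0],1]
    - [[0,0,-60],[0,0,0],1]
    - [[0,0,-95],[0,0,0],1]
    - [[0,0,-125],[0,0,0],1]
    - [[0,0,-140],[0,0,0],1]

```text
clock: 17.12
tcp_pos: [0.5498, -0.2124, 0.2157]
orientation: [0.001, 0.003, 1.0, -0.001]
wrist_force: [0.1, -0.6, -5.3]
finger_gap: 0.0579
grip_force: 82.6
```

Emit:
move_arm:
  targets:
    - [[0,0,0],[0,0,0],1]
    - [[0,0,0],[0,0,0],1]
    - [[0,0,0],[0,0,0],1]
    - [[0,0,0],[0,0,0],1]
    - [[0,0,0],[0,0,0],1]

```text
clock: 17.75
tcp_pos: [0.549, -0.212, 0.2133]
orientation: [-0.0, 0.003, 1.0, 0.0]
wrist_force: [0.6, -0.7, -5.6]
finger_gap: 0.0579
grip_force: 82.5
```

```bash
python3 -c "
from h import *
weigh('s4.png',4); plan([.55,-.2105,.213])"
```

```text
F [-0.32 -0.23 -5.26] [0.52 0.39 0.28]
side [276.6 105.8] [273 100   8  12  63]
side [255.4 186.7] [247 180  18  15 218]
side [231.7 225. ] [222 217  20  17 271]
wrist [482. 189.] [ 449  159   63   62 3166] [0.5573 0.005  0.075 ]
wrist [265. 290.] [  180   225   156   116 12067] [ 0.666  -0.2029  0.075 ]
t 18.0 tcp [ 0.5492 -0.212   0.2138] d [-0.8  1.5  0.8] rot [-0.    0.   -0.03] F [-0.17  0.59 -5.3 ] gap 0.05792559186972848 grip 82.48305244836956 tau [ -0.   -52.68  31.86   0.    -0.     0.  ]
```

View pics/s4.png

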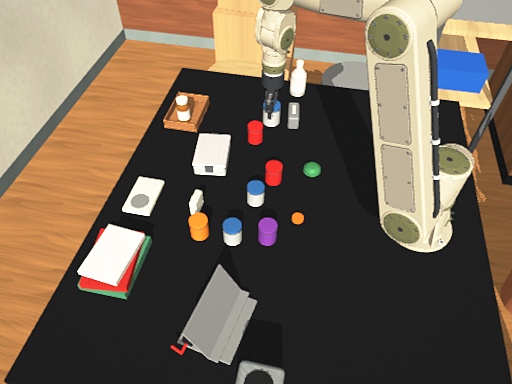

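The side view shows the right tin held up and upright at (271,112). The left tin (232,231) and middle tin (256,193) stand in their places, and nothing else has moved.

```bash
python3 -c "
from h import *
print(env.hand_in())"
```

```text
the job is handed in; nothing more can be done
None
```

The right tin is the heaviest, about 0.54 kg against roughly 0.30 kg (left) and 0.15 kg (middle); I handed in with it held upright about 18 cm above the nightstand and the other two standing in their places, but the hand-in returned no verdict.

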